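Close the analyser for a measurement

ROBOT

A 6-joint arm with a two-finger parallel gripper is mounted at the origin on the work surface. World frame = base frame: x ahead of the robot, y to its left, z up, the work surface at z = 0. Lengths are in m, angles in rad, forces in N, time in s.
With the tool pointing down it reaches from about 0.3 to 1 m from the base axis. Payload 5.1 kg.
Tool frame: the origin (TCP) lies at the very end of the fingers, on their centre line; the grasp point (between the pads) lies 19 mm behind it; z points along the fingers, y is the line along which they close (so a half turn about z gives the same grasp; the last joint's range is limited). The gripper opens to 95 mm and grips with 3 to 60 N. Pads are 20 mm wide; open, the fingers measure 119 mm over their backs; the gripper's body (75 mm by 180 mm) begins 59 mm behind the grasp point.
Start: joints at [-1.351, 0.124, 1.65, -0, 1.367, -0.083], TCP at [0.194, -0.62, 0.215] pointing down, gripper open.
Joint ranges: [-2.61, 2.61], [-1.02, 2.33], [0.03, 2.71], [-1.35, 4.49], [0.32, 2.68], [-2.91, 2.91]. Speed limits (rad/s): [2.57, 2.57, 3.14, 3.14, 3.14, 3.14].

INTERFACE

Orientations are given as a unit quaternion [x, y, z, w].
In Python, from station import read_state, read_camera, close_job gives the robot as it stands.
- The arm moves only by the shell command python3 -m jog 'ROWS' [FORCE]. ROWS is JSON, a list of rows, each a list of 3 entries, a list of its own where there are three numbers: the turn, a rotation vector about the world's x, y, z in degrees, then the shift along the world's x, y, z in m, then the closure in counts, from 0 (fully open) to 255 (shut). A call has 1 to 5 rows; each row shifts and turns the commanded pose from where the row before left it; what a row does not reach is not made up. A row lasts 1/12 s, in which the tool goes at most 41.7 mm and 7.16 degrees, less where a joint would pass 70% of its speed; a pose out of reach is approached as far as the arm can. A call is refused whole if a number of a shift passes 0.0417 or a number of a turn 7.16, either way. A call with a gripper value outside its range is refused whole. The fingers move at their own pace and stop on an object; FORCE is the grip in N (left out, the last holds). Time passes only in rows, so rows that do not move let the fingers close. It gives the time, the measured TCP pose, the force, the opening and the grip force at its end, in the units of the state.
- read_state(): the state, without advancing time (a new reading comes with each control period).
- read_camera(name): name is "scene" or "top" or "wrist"; returns a dict with "frame" (480x640x3 uint8, red, green, blue), "fx", "fy", "cx", "cy" (pixels), "dist_coeffs" ([k1, k2, p1, p2, k3] as OpenCV has them; the pictures are not rectified), "rvec" (rotation vector, rad) and "tvec" (3), from world to camera coordinates, as OpenCV has them; the wrist camera has in their place "tool_from_camera" (4x4, takes a point from camera to tool coordinates, whose origin is the TCP and whose axes are the flange's). Camera axes: x right, y down, z forward; pixel columns grow to the right and rows downward; lengths in m; the calibration is good to about 2 mm. A picture is of the moment at which its call begins: read the wrist's pose just before it. There is no depth.
- close_job(): hands the job in; it is judged then, once.
The state is a dict: "t": time; "qpos": joint angles; "dq": joint speeds; "joint_efforts": joint torques, N m; "tcp_pos": TCP position; "orientation": TCP orientation; "wrist_force": force on the tool from outside, world axes, zero at the start; "ft_torque": the same for the moment, N m; "width": finger opening in m; "gripper_force": force on a finger pad.
Only numpy, scipy, OpenCV 4.12 (cv2) and the standard library are available. Lean on these libraries where they do the work, as an engineer would, in place of code of your own. Each camera call takes 0.05 s, during which the arm holds its last target. There are 200 camera calls.

TASK

Get the bench analyser ready to measure: with the fingertips, push both of its front drawers fully home, and only then push the metal cover on its deck sideways all the way to its stop so that it covers the injection port. Only push, grasp or lift nothing, leave the bottle, tub, vials, cap and syringe case where they are, and finish clear of everything.

Things in the scene. Friction and masses are not known exactly. Their poses are not given: they have to be found in the camera images.
- analyser: fixed beige bench analyser, 330 mm deep (x), 350 mm wide (y), turned by up to 0.2 rad. Origin on the bench; x points from its front into it (away from the robot), y to its left, z up. Front face at x = -130 mm; flat deck 80 mm above the bench from x = -130 to +85 mm; behind it a slanting control head up to 135 mm high
- port (a point): centre of the injection port, a flat black disc 32 mm across flush in the deck, at x = -30, y = -60 mm of the analyser, 80 mm above the bench. The cover slides over it along y between two rails, 5 mm high, at x = -86 and +26 mm
- left_drawer (a joint): how far the left (+y) drawer stands out of the analyser, m: 0 = fully home (front face flush with the analyser's front, at a firm stop), grows as it comes out towards the robot, at most 0.09. It starts 0.03 to 0.07 out. It slides with 1.5 to 2 N of friction, stays where it is left and does not spring back
- right_drawer (a joint): how far the right (-y) drawer stands out of the analyser, m: 0 = fully home (front face flush with the analyser's front, at a firm stop), grows as it comes out towards the robot, at most 0.09. It starts 0.03 to 0.07 out. It slides with 1.5 to 2 N of friction, stays where it is left and does not spring back
- left_drawer_face (a point): middle of the front face of the left drawer, on the face, 40 mm above the bench. Axes as the analyser's: pushing along +x shuts it. The panel is upright, plain, without a handle, 120 mm wide, 60 mm tall (10 to 70 mm above the bench); the tray behind is filled up to the panel, nothing to pinch. It lies at y = +85 mm of the analyser
- right_drawer_face (a point): middle of the front face of the right drawer, on the face, 40 mm above the bench. Axes as the analyser's: pushing along +x shuts it. The panel is upright, plain, without a handle, 120 mm wide, 60 mm tall (10 to 70 mm above the bench); the tray behind is filled up to the panel, nothing to pinch. It lies at y = -85 mm of the analyser; 50 mm of free gap separate the two drawers
- cover (a joint): how far the metal cover on the deck is open, m: 0 = shut, centred over the injection port, at a firm stop; grows as it slides to the analyser's +y (left), at most 0.11. It starts 0.05 to 0.10 open. It slides with 1.5 to 2 N of friction and stays where it is left
- cover_side (a point): middle of the left (+y) side wall of the metal cover, on the wall, 92 mm above the bench; axes as the analyser's. Pushing it along -y shuts the cover. The cover is a flat aluminium block 100 mm (x) by 90 mm (y), 1 to 23 mm above the deck, too wide to grasp. The deck to its left is free for 80 mm or more
- vial_a: capped sample vial, 18 to 19 mm diameter, 50 mm tall, loose, standing on the bench in front of the analyser, midway between the lanes of the two drawers (the drawers pass it with 8 mm or more to spare). Origin under its centre. Leave it
- vial_b: another such vial, standing to the left or right of the drawers. Origin under its centre. Leave it
- cap: loose red cap, 22 mm diameter, 14 mm tall, on the bench on the other side of the drawers. Origin under its centre. Leave it
- wash_bottle: white wash bottle, 68 mm diameter, 165 mm tall, loose, beside the analyser. Origin under its centre. Leave it
- tub: white square open tub, 85 x 85 mm, 100 mm tall, loose, beside the analyser. Origin under its centre. Leave it
- syringe_case: open black syringe case, 40 mm (x) by 200 mm (y), 18 mm tall, loose on the deck at the foot of the control head, behind the cover's rails. Origin under its centre. Leave it

How it is judged:
By the outcome, as a careful person would: the job done as asked, in the order asked, and still so for the second after the job is handed in, with the robot touching nothing.
It also fails if it takes over 48 s, if anything falls off the work surface, if the arm or the gripper's body presses on something with over 40 N, if the wrist force passes 120 N, or if a joint passes its speed limit or range.

## Working session

There is one attempt and no reset: what is moved stays moved. The work goes in short steps, Python scripts to look and compute and a shell command to move; the robot and the scene stay as the last step left them, time stands still between calls to the robot, and variables do not carry over. Pictures are saved under pics/ and viewed, at most 10 in all, crops included, and the job is handed in when it is done.

```bash
mkdir -p pics; cat > h.py <<'E'
import numpy as np, cv2
from station import *
def K(c): return np.array([[c['fx'],0,c['cx']],[0,c['fy'],c['cy']],[0,0,1.]]),np.array(c['dist_coeffs'])
def ray(c,px,z):
    k,d=K(c); px=np.array(px,float).reshape(-1,1,2)
    n=cv2.undistortPoints(px,k,d).reshape(-1,2); R=cv2.Rodrigues(np.array(c['rvec']))[0]
    o=-R.T@np.array(c['tvec']); v=np.c_[n,np.ones(len(n))]@R
    return o+v*((z-o[2])/v[:,2])[:,None]
def proj(c,P):
    k,d=K(c); return cv2.projectPoints(np.array(P,float).reshape(-1,3),np.array(c['rvec']),np.array(c['tvec']),k,d)[0].reshape(-1,2)
E
python3 - <<'E'
from h import *
import pickle
s=read_state();print(s)
for n in('scene','top'):
    c=read_camera(n);cv2.imwrite(f'pics/{n}0.png',c['frame'][:,:,::-1]);pickle.dump(c,open(n+'.pkl','wb'))
    R=cv2.Rodrigues(np.array(c['rvec']))[0];print(n,-R.T@np.array(c['tvec']),R[2])
E
```

```text
{'t': 0.0, 'qpos': array([-1.35057551e+00,  1.24500263e-01,  1.65166561e+00, -5.26729519e-06,
        1.36751000e+00, -8.26191231e-02]), 'dq': array([ 0.00126611, -0.00064329, -0.00137055, -0.00097154, -0.00096744,
       -0.00266237]), 'joint_efforts': array([-1.24341976e-03, -4.17605138e+01, -3.59931350e+01,  7.71770929e-02,
        4.91662638e-02, -1.70366479e-04]), 'tcp_pos': array([ 0.19366849, -0.61980218,  0.21339515]), 'orientation': array([ 9.88557267e-01,  1.50842451e-01, -7.41797135e-05, -1.03896595e-03]), 'wrist_force': array([-0.03991103, -0.00548048, -0.61140356]), 'ft_torque': array([ 0.01577599, -0.01300935, -0.02482694]), 'gripper_force': 0.0, 'width': 0.09530432325790082}
scene [1.17416167 0.33991356 0.70110023] [-0.63656962 -0.36669423 -0.67846478]
top [0.50713543 0.02784066 0.96572852] [ 0.1272236  -0.00395743 -0.99186617]
```

View pics/top0.png

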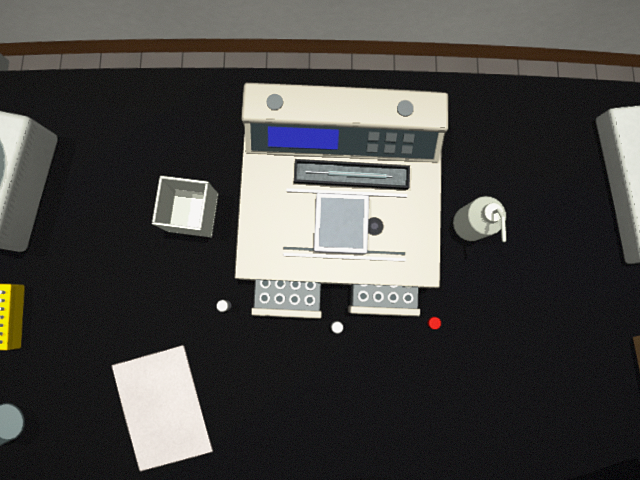

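View pics/scene0.png

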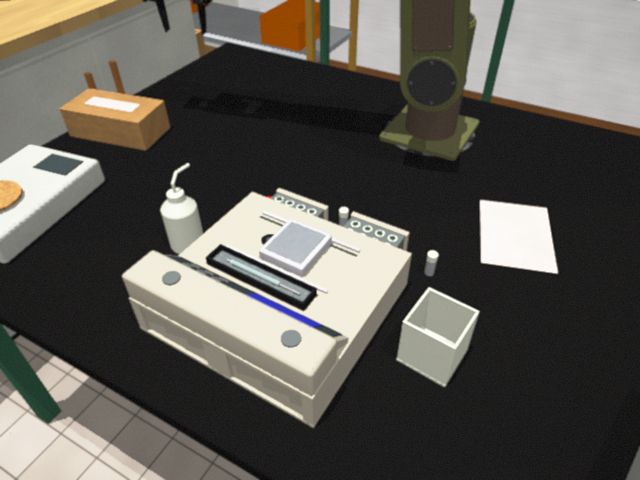

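The top view shows the deck front edge running (235,279)–(440,287). The drawer panels are near (286,314) and (385,311), and the vials at (337,327) and (222,306). The red cap is at (435,323), the cover at (341,223) and the port at (375,226). The scene view agrees with this layout.

```bash
cat > m.py <<'E'
from h import *
import pickle
c=pickle.load(open('top.pkl','rb'));f=c['frame']
big=cv2.resize(f[180:340,210:450],None,fx=3.3,fy=3.3,interpolation=cv2.INTER_CUBIC);cv2.imwrite('pics/crop.png',big[:,:,::-1])
e=ray(c,[(235,279),(440,287)],.08);d=e[0]-e[1];print('front',e,np.linalg.norm(d));yaw=np.arctan2(-d[0],d[1]);print('yaw',np.degrees(yaw))
p=ray(c,[(375.5,226)],.08)[0];print('port',p)
R=np.array([[np.cos(yaw),-np.sin(yaw)],[np.sin(yaw),np.cos(yaw)]])
o1=e.mean(0)[:2]+R@[.13,0];o2=p[:2]-R@[-.03,-.06];print('origin',o1,o2)
loc=lambda P:(P[:,:2]-(o1+o2)/2)@R
print('drawers',loc(ray(c,[(252,313),(321,314),(350,311),(420,311)],.07)))
print('cover',loc(ray(c,[(316,194),(369,196),(314,250),(367,253)],.103)))
print('vials',loc(ray(c,[(337,327),(222,306)],.05)),'cap',loc(ray(c,[(435,323)],.014)))
E
python3 m.py
```

```text
front [[ 0.53816283  0.1569948   0.08      ]
 [ 0.52912154 -0.19524304  0.08      ]] 0.3523538583970218
yaw -1.4703531437626707
port [ 0.63337953 -0.08365501  0.08      ]
origin [ 0.66359938 -0.02245988] [ 0.66490923 -0.02444456]
drawers [[-0.18742614  0.1461133 ]
 [-0.18422716  0.02754744]
 [-0.17720556 -0.02210632]
 [-0.17296752 -0.14332847]]
cover [[ 0.01813502  0.0444313 ]
 [ 0.01844613 -0.04586492]
 [-0.07748214  0.04405143]
 [-0.07898457 -0.04499619]]
vials [[-0.20635396 -0.00178702]
 [-0.17820219  0.20192814]] cap [[-0.1948851  -0.18353602]]
```

View pics/crop.png

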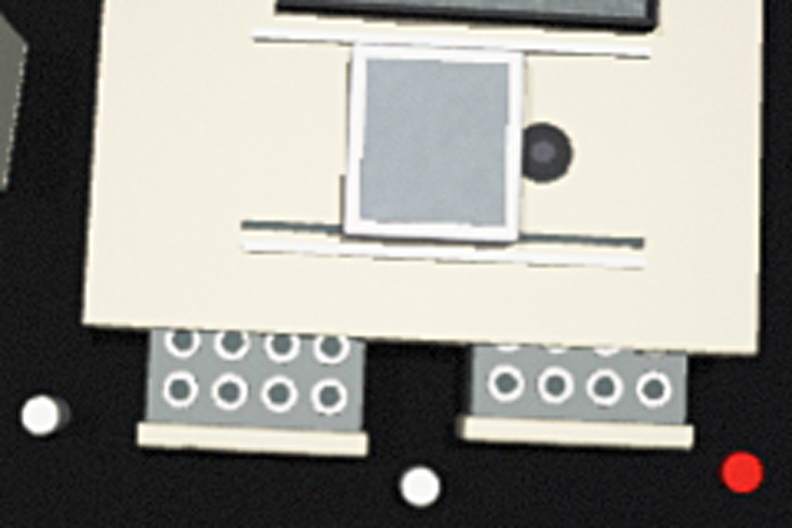

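Port and front edge agree to about 2 mm. The drawer and cover sizes check out: drawer panels about 119 mm wide, cover 96 × 90 mm. The drawers are about 55 mm (left) and 45 mm (right) out, and the cover is about 60 mm open. Moving now, right drawer first.

```bash
python3 -m jog '[[[0,0,-6.3],[0.016,0.0345,0],255],[[0,0,-6.3],[0.016,0.0345,0],255],[[0,0,-6.2],[0.016,0.0345,0],255],[[0,0,0],[0.016,0.0345,0],255],[[0,0,0],[0.016,0.0345,0],255]]' 20
python3 -m jog '[[[0,0,0],[0.016,0.0345,0],255],[[0,0,0],[0.016,0.0345,0],255],[[0,0,0],[0.016,0.0345,0],255],[[0,0,0],[0.016,0.0345,0],255],[[0,0,0],[0.016,0.0345,0],255]]'
python3 -m jog '[[[0,0,0],[0.016,0.0345,0],255],[[0,0,0],[0.016,0.0345,0],255],[[0,0,0],[0.016,0.0345,0],255],[[0,0,0],[0.016,0.0345,0],255],[[0,0,0],[0.016,0.0345,0],255]]'
```

```text
t: 0.52
tcp_pos: [0.274, -0.446, 0.2139]
orientation: [1.0, -0.013, -0.0, -0.001]
wrist_force: [0.1, -0.8, -0.6]
width: 0.0669
gripper_force: 0.0
t: 0.93
tcp_pos: [0.3539, -0.2735, 0.2142]
orientation: [1.0, -0.013, -0.0, -0.0]
wrist_force: [0.5, 0.3, -0.3]
width: 0.0339
gripper_force: 0.0
t: 1.35
tcp_pos: [0.4339, -0.101, 0.2144]
orientation: [1.0, -0.013, 0.0, 0.0]
wrist_force: [1.9, 0.0, -0.9]
width: 0.0023
gripper_force: 0.0
```

```bash
python3 -m jog '[[[0,0,0],[0,-0.002,-0.035],255],[[0,0,0],[0,0,-0.035],255],[[0,0,0],[0,0,-0.035],255],[[0,0,0],[0,0,-0.035],255],[[0,0,0],[0,0,-0.034],255]]'
python3 -m jog '[[[0,0,0],[0.008,0,0],255],[[0,0,0],[0.008,0,0],255],[[0,0,0],[0.008,0,0],255],[[0,0,0],[0.008,0,0],255],[[0,0,0],[0.008,0,0],255]]'
python3 -m jog '[[[0,0,0],[0.008,0,0],255],[[0,0,0],[0.008,0,0],255],[[0,0,0],[0.008,0,0],255]]'
```

```text
t: 1.77
tcp_pos: [0.4332, -0.1044, 0.0388]
orientation: [1.0, -0.012, -0.0, -0.0]
wrist_force: [0.5, 0.2, -0.2]
width: 0.0006
gripper_force: 0.0
t: 2.18
tcp_pos: [0.4765, -0.1057, 0.0434]
orientation: [1.0, -0.013, 0.002, 0.001]
wrist_force: [-2.0, -0.3, 2.0]
width: 0.0008
gripper_force: 1.0
t: 2.43
tcp_pos: [0.499, -0.1051, 0.0414]
orientation: [1.0, -0.013, 0.0, 0.0]
wrist_force: [-2.0, -1.1, 0.5]
width: 0.0004
gripper_force: 1.0
```

```bash
python3 -m jog '[[[0,0,0],[0.006,0,0],255],[[0,0,0],[0.006,0,0],255],[[0,0,0],[0.005,0,0],255]]'
python3 -m jog '[[[0,0,0],[0.003,0,0],255],[[0,0,0],[0.002,0,0],255],[[0,0,0],[0,0,0],255]]'
```

```text
t: 2.68
tcp_pos: [0.5154, -0.1049, 0.0406]
orientation: [1.0, -0.013, -0.0, 0.0]
wrist_force: [-2.2, -0.2, 0.4]
width: 0.0006
gripper_force: 0.9
t: 2.93
tcp_pos: [0.5202, -0.1049, 0.0406]
orientation: [1.0, -0.013, 0.0, -0.0]
wrist_force: [0.2, -0.9, 0.2]
width: 0.0004
gripper_force: 0.0
```

```bash
python3 -m jog '[[[0,0,0],[0.002,0,0],255],[[0,0,0],[0.001,0,0],255]]';python3 -m jog '[[[0,0,0],[0.002,0,0],255]]'; python3 -m jog '[[[0,0,0],[0.001,0,0],255],[[0,0,0],[0,0,0],255]]'
```

```text
t: 3.1
tcp_pos: [0.5202, -0.1047, 0.0404]
orientation: [1.0, -0.012, -0.004, -0.0]
wrist_force: [-14.1, -0.9, 10.5]
width: 0.0004
gripper_force: 6.9
t: 3.18
tcp_pos: [0.5201, -0.1047, 0.0403]
orientation: [1.0, -0.012, -0.006, -0.0]
wrist_force: [-23.0, -1.4, 16.6]
width: 0.0003
gripper_force: 12.1
t: 3.35
tcp_pos: [0.52, -0.1047, 0.0402]
orientation: [1.0, -0.012, -0.008, -0.001]
wrist_force: [-22.8, -1.3, 16.9]
width: 0.0003
gripper_force: 11.5
```

The right drawer is at its firm stop: 23 N with no further movement. Backing off and going over vial_a to the left drawer.

```bash
python3 -m jog '[[[0,0,0],[-0.033,0,0],255],[[0,0,0],[-0.033,0,0],255],[[0,0,0],[-0.033,0,0],255],[[0,0,0],[0,0,0.035],255],[[0,0,0],[0,0,0.035],255]]'
python3 -m jog '[[[0,0,0],[0,0.034,0],255],[[0,0,0],[0,0.034,0],255],[[0,0,0],[0,0.034,0],255],[[0,0,0],[0,0.034,0],255],[[0,0,0],[0,0.034,0],255]]'
```

```text
t: 3.77
tcp_pos: [0.4204, -0.1027, 0.1054]
orientation: [1.0, -0.013, -0.005, -0.002]
wrist_force: [1.8, -0.5, -0.0]
width: 0.0004
gripper_force: 0.0
t: 4.18
tcp_pos: [0.4268, 0.0667, 0.1111]
orientation: [1.0, -0.013, 0.001, -0.0]
wrist_force: [0.4, 0.2, 0.1]
width: 0.0005
gripper_force: 0.0
```

```bash
python3 -m jog '[[[0,0,0],[0,0.001,-0.035],255],[[0,0,0],[0,0,-0.035],255],[[0,0,0],[0,0,0],255]]'
python3 -m jog '[[[0,0,0],[0.008,0,0],255],[[0,0,0],[0.008,0,0],255],[[0,0,0],[0.008,0,0],255],[[0,0,0],[0.008,0,0],255],[[0,0,0],[0.008,0,0],255]]'
python3 -m jog '[[[0,0,0],[0.008,0,0],255],[[0,0,0],[0.008,0,0],255],[[0,0,0],[0.008,0,0],255]]'
```

```text
t: 4.43
tcp_pos: [0.4213, 0.0668, 0.0346]
orientation: [1.0, -0.012, -0.006, 0.0]
wrist_force: [-1.1, -0.1, -1.3]
width: 0.0005
gripper_force: 0.0
t: 4.85
tcp_pos: [0.4689, 0.0657, 0.0425]
orientation: [1.0, -0.013, 0.001, -0.0]
wrist_force: [-3.5, 0.5, 0.9]
width: 0.0003
gripper_force: 1.1
t: 5.1
tcp_pos: [0.4916, 0.0659, 0.0408]
orientation: [1.0, -0.013, -0.0, 0.0]
wrist_force: [-3.3, -0.7, 1.5]
width: -0.0001
gripper_force: 1.0
```

```bash
python3 -m jog '[[[0,0,0],[0.008,0,0],255],[[0,0,0],[0.008,0,0],255],[[0,0,0],[0.006,0,0],255],[[0,0,0],[0.004,0,0],255],[[0,0,0],[0.003,0,0],255]]'
python3 -m jog '[[[0,0,0],[0.003,0,0],255],[[0,0,0],[0.002,0,0],255]]';python3 -m jog '[[[0,0,0],[0.002,0,0],255],[[0,0,0],[0,0,0],255]]'
```

```text
t: 5.52
tcp_pos: [0.5202, 0.066, 0.0405]
orientation: [1.0, -0.013, -0.0, 0.0]
wrist_force: [-1.2, -0.6, 0.1]
width: 0.0003
gripper_force: 0.9
t: 5.68
tcp_pos: [0.5248, 0.0661, 0.0405]
orientation: [1.0, -0.013, -0.0, 0.0]
wrist_force: [-1.1, -1.1, 0.5]
width: 0.0002
gripper_force: 0.8
t: 5.85
tcp_pos: [0.5255, 0.0661, 0.0404]
orientation: [1.0, -0.013, -0.002, 0.0]
wrist_force: [-6.4, -1.2, 4.2]
width: 0.0002
gripper_force: 3.1
```

```bash
python3 -m jog '[[[0,0,0],[0.002,0,0],255],[[0,0,0],[0.001,0,0],255],[[0,0,0],[0,0,0],255]]'
python3 -m jog '[[[0,0,0],[-0.03,0,0],255],[[0,0,0],[-0.03,0,0],255],[[0,0,0],[0,0,0.04],255],[[0,0,0],[0,0,0.04],255],[[0,0,0],[0,0,0.04],255]]'
python3 - <<'E'
from h import *
c=read_camera('top');cv2.imwrite('pics/top1.png',cv2.resize(c['frame'][170:350,200:460],None,fx=3,fy=3,interpolation=cv2.INTER_CUBIC)[:,:,::-1])
E
```

```text
t: 6.1
tcp_pos: [0.5253, 0.0661, 0.0403]
orientation: [1.0, -0.013, -0.006, 0.0]
wrist_force: [-17.2, -1.9, 13.5]
width: 0.0007
gripper_force: 9.0
t: 6.52
tcp_pos: [0.4681, 0.0663, 0.1605]
orientation: [1.0, -0.013, -0.001, -0.0]
wrist_force: [0.2, 0.3, 0.2]
width: 0.0005
gripper_force: 0.0
```

View pics/top1.png

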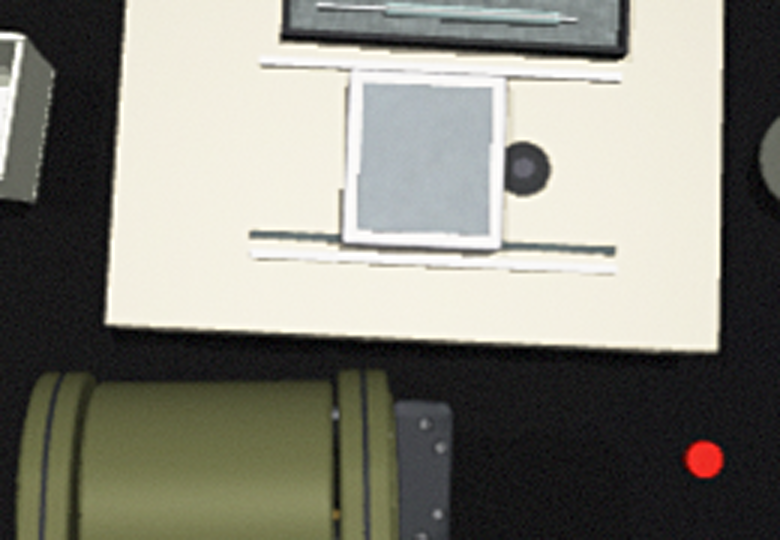

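Neither drawer sticks out in front of the deck edge any more (row ~340 in the crop). The cover and cap haven't moved. Next, the cover.

```bash
python3 -m jog '[[[0,0,0],[0.033,0.003,0.002],255],[[0,0,0],[0.033,0.003,0],255],[[0,0,0],[0.033,0.003,0],255],[[0,0,0],[0.033,0.003,0],255],[[0,0,0],[0.033,0.003,0],255]]'
python3 -m jog '[[[0,0,0],[0,0,-0.025],255],[[0,0,0],[0,0,-0.025],255],[[0,0,0],[0,0,-0.015],255],[[0,0,0],[0,0,-0.006],255],[[0,0,0],[0,0,0],255]]'
```

```text
t: 6.98
tcp_pos: [0.637, 0.0815, 0.1629]
orientation: [1.0, -0.013, 0.001, -0.0]
wrist_force: [-1.1, 1.1, 1.0]
width: 0.0004
gripper_force: 0.0
t: 7.4
tcp_pos: [0.6334, 0.0811, 0.0894]
orientation: [1.0, -0.013, -0.002, 0.0]
wrist_force: [-0.2, -0.2, 0.1]
width: 0.0005
gripper_force: 0.0
```

```bash
python3 -m jog '[[[0,0,0],[0,-0.01,0],255],[[0,0,0],[0,-0.01,0],255],[[0,0,0],[0,-0.01,0],255],[[0,0,0],[0,-0.008,0],255],[[0,0,0],[0,-0.008,0],255]]'
python3 -m jog '[[[0,0,0],[0,-0.008,0],255],[[0,0,0],[0,-0.008,0],255],[[0,0,0],[0,-0.008,0],255],[[0,0,0],[0,-0.008,0],255]]'
```

```text
t: 7.82
tcp_pos: [0.6354, 0.0336, 0.0929]
orientation: [1.0, -0.013, 0.001, 0.0]
wrist_force: [0.0, 0.4, 0.0]
width: 0.0004
gripper_force: 0.0
t: 8.15
tcp_pos: [0.6348, 0.0025, 0.0919]
orientation: [1.0, -0.013, 0.0, -0.0]
wrist_force: [-0.2, 2.9, 1.1]
width: 0.0004
gripper_force: 1.1
```

```bash
python3 -m jog '[[[0,0,0],[0,-0.007,0],255],[[0,0,0],[0,-0.006,0],255],[[0,0,0],[0,-0.005,0],255],[[0,0,0],[0,-0.003,0],255],[[0,0,0],[0,-0.003,0],255]]'
python3 -m jog '[[[0,0,0],[0,-0.003,0],255],[[0,0,0],[0,-0.002,0],255]]'
```

```text
t: 8.57
tcp_pos: [0.6346, -0.0212, 0.0915]
orientation: [1.0, -0.013, -0.0, -0.0]
wrist_force: [-1.0, 1.3, 1.4]
width: 0.0004
gripper_force: 0.9
t: 8.73
tcp_pos: [0.6345, -0.0261, 0.0914]
orientation: [1.0, -0.013, -0.0, -0.0]
wrist_force: [-1.4, 1.0, 1.3]
width: 0.0011
gripper_force: 0.8
```

```bash
python3 -m jog '[[[0,0,0],[0,-0.003,0],255],[[0,0,0],[0,-0.001,0],255]]';python3 -m jog '[[[0,0,0],[0,-0.002,0],255],[[0,0,0],[0,0,0],255]]'
```

```text
t: 8.9
tcp_pos: [0.6345, -0.0279, 0.0914]
orientation: [1.0, -0.013, -0.0, -0.002]
wrist_force: [-1.2, 10.6, 2.0]
width: 0.0005
gripper_force: 5.3
t: 9.07
tcp_pos: [0.6345, -0.0279, 0.0914]
orientation: [1.0, -0.013, -0.0, -0.004]
wrist_force: [-0.9, 12.7, 1.5]
width: 0.0009
gripper_force: 6.9
```

The cover is at its stop. Backing off, lifting and retreating.

```bash
python3 -m jog '[[[0,0,0],[0,0.02,0],255],[[0,0,0],[0,0.02,0],255],[[0,0,0],[0,0,0.04],255],[[0,0,0],[0,0,0.04],255],[[0,0,0],[0,0,0.04],255]]'
python3 -m jog '[[[0,0,0],[-0.03,0,0.02],255],[[0,0,0],[-0.035,0,0],255],[[0,0,0],[-0.035,0,0],255],[[0,0,0],[-0.035,0,0],255],[[0,0,0],[-0.035,0,0],255]]'
python3 -m jog '[[[0,0,0],[-0.035,0,0],255],[[0,0,0],[-0.035,0,0],255],[[0,0,0],[-0.035,0,0],255],[[0,0,0],[0,0,0],255],[[0,0,0],[0,0,0],255]]'
python3 - <<'E'
from h import *
c=read_camera('top');cv2.imwrite('pics/top2.png',cv2.resize(c['frame'][150:350,200:460],None,fx=3,fy=3,interpolation=cv2.INTER_CUBIC)[:,:,::-1])
c=read_camera('scene');cv2.imwrite('pics/scene2.png',c['frame'][:,:,::-1])
E
```

```text
t: 9.48
tcp_pos: [0.6342, 0.0081, 0.2118]
orientation: [1.0, -0.012, -0.001, 0.001]
wrist_force: [0.2, -0.5, 1.4]
width: 0.0007
gripper_force: 0.0
t: 9.9
tcp_pos: [0.4635, 0.0076, 0.2316]
orientation: [1.0, -0.013, 0.0, 0.001]
wrist_force: [-0.8, -0.1, 0.6]
width: 0.0005
gripper_force: 0.0
t: 10.32
tcp_pos: [0.3593, 0.0077, 0.2323]
orientation: [1.0, -0.013, 0.002, 0.001]
wrist_force: [0.2, 0.8, -0.9]
width: 0.0006
gripper_force: 0.0
```

View pics/top2.png

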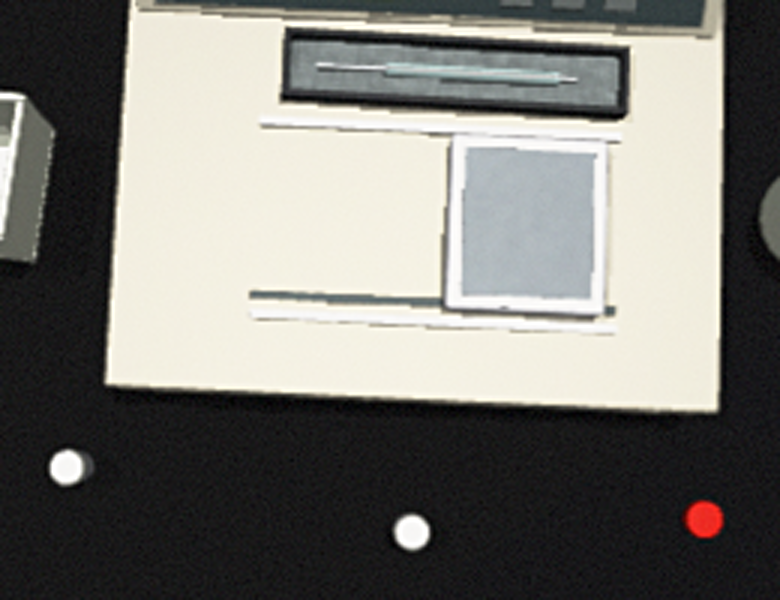

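View pics/scene2.png

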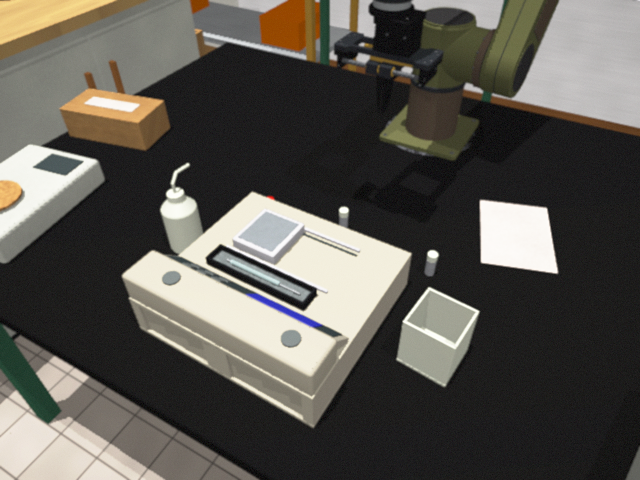

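Both drawers are flush along the front edge (crop row ~400). The cover hides the port and is centred near (527,225) in the crop. Both vials, the cap, tub, bottle and syringe case are where they were, and the arm is clear.

```bash
python3 -c "from station import close_job; print(close_job())"
```

```text
the job is handed in; nothing more can be done
None
```

I pushed both drawers home to their stops and then slid the cover to its stop over the port; nothing else moved, the arm finished clear, and I handed the job in at about 10.4 s.

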